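# Hold the angle gauge at the set angle on a curved stool rail

### The job

Lift the angle gauge out of its moulded tray and stand the middle of its straight base on the curved upper edge of the stool rail, in line with the rail and centred on its thickness. Rock it along the curve until the swinging pointer settles on the set index tab, then keep hold of it there, pressed lightly on the wood, so that I can pencil the spot where it touches: finish while still holding it, and leave the can, mug and screwdriver alone.

Things in the scene. Friction and masses are not known exactly. Their poses are not given: they have to be found in the camera images.
- gauge_mid (a point): Pendulum angle gauge, loose, about 0.3 kg: upright grey frame 112 wide, 134 tall, 24 mm thick, white dial on both faces, on an aluminium base bar 130 x 26 x 12 mm. This point is half-way up, 67 mm above the base's underside. x is normal to the dial (through the thickness), y along the base, z up. It starts standing in its pocket in the tray.
- gauge: The whole gauge; origin at the middle of the underside of its base, axes as gauge_mid. The place to grip it, across the 24 mm thickness, is the solid grey bar along its top: 34 mm tall, from 100 to 134 mm above the underside. Below that bar is the dial behind clear covers.
- gauge_base (a point): The middle of the underside of the gauge's base bar.
- pointer (a joint): Black pendulum pointer, 52 mm long, pivot 86 mm above the base's underside; it hangs plumb once its swinging dies out (about 1 s). Value: angle about the gauge's x axis from square to the base, positive when the tip is towards the gauge's +y end; it goes positive as the gauge's +y end is lowered.
- index (a joint): Set index of the gauge: a dark pointed tab on the rim of the scale, already set and locked, 8 to 22 degrees to the gauge's +y side. Value: its angle, measured like the pointer's; pointer on the index means equal values. Tick marks are 5 degrees apart.
- pointer_tip (a point): The tip of the pointer, 52 mm from the pivot.
- index_tip (a point): The inner point of the index tab, 52 mm from the pivot: the pointer's tip coincides with it when it is on the mark.
- tray: Black moulded tool tray, 115 x 175 x 28 mm, fixed, origin under its centre. The gauge's pocket is 16 mm deep (floor 12 mm above the table) and 135 x 29 mm, its long side along the tray's y, its centre 22 mm to the tray's -x side. The other pocket holds a folding rule.
- rail: Curved stool-seat rail of sawn pine, fixed crown up in two cradles on a plywood board 120 x 300 x 18 mm; origin under the board's centre on the table. y runs along the rail, x through its 40 mm thickness, z up. Its upper edge is an arc of 160 mm radius in the y-z plane (rough-sawn, uneven by under 1 mm), reaching 50 degrees either side of the crown.
- rail_crown (a point): The highest point of the rail's upper edge, mid-thickness, 120 mm above the table.
- rail_axis (a point): The centre of the arc, 160 mm straight below the crown (below the table top).
- can: Half-litre red drinks can, 66 mm across and 168 mm tall, loose; to be left alone. Origin under its centre.
- mug: Blue mug, 80 mm across and 90 mm tall, loose; to be left alone. Origin under its centre.
- screwdriver: Screwdriver lying on the table, loose; to be left alone.
Mind the look-alikes: they are no part of the job. Leave any blue look-alike of the tray alone.

How it is judged:
By the outcome, as a careful person would: the job done as asked, in the order asked, and still so for the second after the job is handed in, while the arm keeps its last pose, push and grip.
It also fails if it takes over 45 s, if anything falls off the work surface, if the arm or the gripper's body presses on something with over 40 N, if the wrist force passes 120 N, or if a joint passes its speed limit or range.

### The arm

A 6-joint arm with a two-finger parallel gripper is mounted at the origin on the work surface. World frame = base frame: x ahead of the robot, y to its left, z up, the work surface at z = 0. Lengths are in m, angles in rad, forces in N, time in s.
With the tool pointing down it reaches from about 0.35 to 0.85 m from the base axis. Payload 8.1 kg.
Tool frame: the origin (TCP) lies midway between the tips of the shut fingers; the grasp point (between the pads) lies 19 mm behind it; z points along the fingers, y is the direction in which the jaws open and shut (so a half turn about z gives the same grasp; the last joint's range is limited). The gripper opens to 93 mm and grips with 3 to 60 N. Pads are 15 mm wide; open, the fingers measure 128 mm over their backs; the gripper's body (75 mm by 188 mm) begins 65 mm behind the grasp point.
Start: joints at [-1.226, 0.13, 1.488, -0, 1.523, -0.085], TCP at [0.25, -0.545, 0.196] pointing down, gripper open.
Joint ranges: [-2.96, 2.96], [-0.89, 2.26], [0.02, 2.5], [-1.34, 4.48], [0, 2.73], [-2.66, 2.66]. Speed limits (rad/s): [2.39, 2.39, 2.79, 3.14, 3.14, 3.14].

### API

Orientations are given as a rotation vector (axis times angle).
In Python, from plant import robot gives the robot as it stands. The module is installed in compiled form; this text tells all that it offers.
- The arm moves only by the shell command python3 -m pendant 'ROWS' [FORCE]. ROWS is JSON, a list of rows, each an object with "translation": the shift along the tool's x, y, z in mm, a list of three; "twist": the turn, a rotation vector about the tool's x, y, z in rad, a list of three; "grip": the opening, from -1 (shut) to 1 (fully open). A call has exactly 10 rows; each row shifts and turns the pose as measured when the row begins, along the tool's axes as they then stand; what a row does not reach is not made up. A row lasts 1/10 s, in which the tool goes at most 50 mm and 8.59 degrees, less where a joint would pass 70% of its speed; a pose out of reach is approached as far as the arm can. A call is refused whole if a number of a shift passes 50 or a number of a turn 0.15, either way. A call with a gripper value outside its range is refused whole. The fingers move at their own pace and stop on an object; FORCE is the grip in N (left out, the last holds). Time passes only in rows, so rows that do not move let the fingers close, or fill a call up. It gives the time, the measured TCP pose, the force and the opening at its end, in the units of the state.
- robot.read_state(): the state, without advancing time (a new reading comes with each control period).
- robot.read_camera(name): name is "scene" or "top"; returns (picture, depth): 400x640x3 uint8, red, green, blue; 400x640 float32, m along the optical axis (not along the pixel's ray), 0 where there is no reading.
- robot.camera_info(name): a dict with "vertical_fov" (degrees; the focal length in pixels is half the picture's height over the tangent of half this angle, whatever the lens; pixels are square), "cx", "cy" (the principal point, pixels), "cam_to_world" (4x4, takes a point from camera to world coordinates). Camera axes: x right, y up, looking along -z (the intrinsics and any distortion apply to the point x, -y, -z); pixel columns grow to the right and rows downward; lengths in m; the calibration is good to about 2 mm. A picture is of the moment at which its call begins. camera_info takes no time and is no camera call.
- robot.close_job(): hands the job in, once; it reports no verdict.
The state is a dict: "t": time; "q": joint angles; "dq": joint speeds; "joint_torque": joint torques, N m; "tool_pos": TCP position; "orientation": TCP orientation; "force": force on the tool from outside, world axes, zero at the start; "wrist_torque": the same for the moment, N m; "opening": finger opening in m.
Only numpy, scipy, OpenCV 4.12 (cv2) and the standard library are available. Lean on these libraries where they do the work, as an engineer would, in place of code of your own. Each camera call takes 0.05 s, during which the arm holds its last target. There are 200 camera calls.

## Working session

There is one attempt and no reset: what is moved stays moved. The work goes in short steps, Python scripts to look and compute and a shell command to move; the robot and the scene stay as the last step left them, time stands still between calls to the robot, and variables do not carry over. Pictures are saved under pics/ and viewed, about 8 in all and at most 12, crops included, and the job is handed in when it is done.

```bash
mkdir -p pics; ls; python3 - <<'E'
from plant import robot
import cv2,numpy as np
np.set_printoptions(precision=4,suppress=True)
for n in("scene","top"):
    p,d=robot.read_camera(n);np.savez(n+"0.npz",p=p,d=d)
    cv2.imwrite(f"pics/{n}0.png",p[:,:,::-1]);i=robot.camera_info(n);print(n,i)
print(robot.read_state())
E
```

```text
pics
scene {'vertical_fov': 57.6626045162459, 'cx': 324.3026350098172, 'cy': 196.2331128187275, 'cam_to_world': array([[ 0.6657, -0.5688,  0.483 ,  0.9794],
       [ 0.7462,  0.5159, -0.4208, -0.4726],
       [-0.0098,  0.6405,  0.7679,  0.9495],
       [ 0.    ,  0.    ,  0.    ,  1.    ]])}
top {'vertical_fov': 50.36124273641084, 'cx': 321.3245693945746, 'cy': 202.90838534047566, 'cam_to_world': array([[-0.0263,  0.9955, -0.0908,  0.279 ],
       [-0.9996, -0.0259,  0.006 , -0.0028],
       [ 0.0036,  0.0909,  0.9959,  1.646 ],
       [ 0.    ,  0.    ,  0.    ,  1.    ]])}
{'t': 0.1, 'q': array([-1.2264,  0.1311,  1.4892,  0.    ,  1.523 , -0.0854]), 'dq': array([-0.0008, -0.0015, -0.0019,  0.0008,  0.0006, -0.002 ]), 'joint_torque': array([  0.0013, -56.1344, -49.3095,   0.0771,   0.0291,  -0.0001]), 'tool_pos': array([ 0.2498, -0.5449,  0.1954]), 'orientation': array([-3.0677, -0.6695,  0.0003]), 'force': array([-0.2636,  0.8813,  0.0391]), 'wrist_torque': array([-0.0251, -0.0091,  0.0573]), 'opening': 0.09292906524498233}
```

View pics/scene0.png

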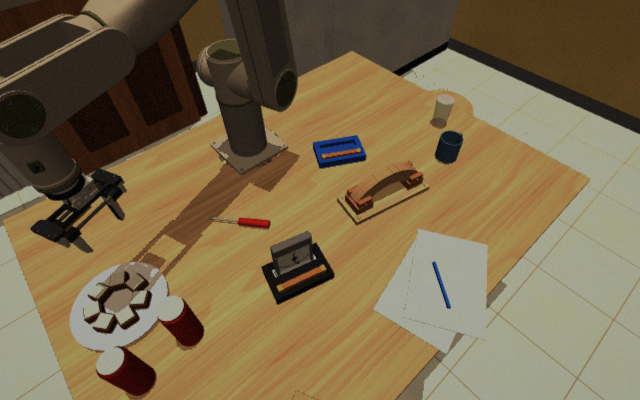

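View pics/top0.png

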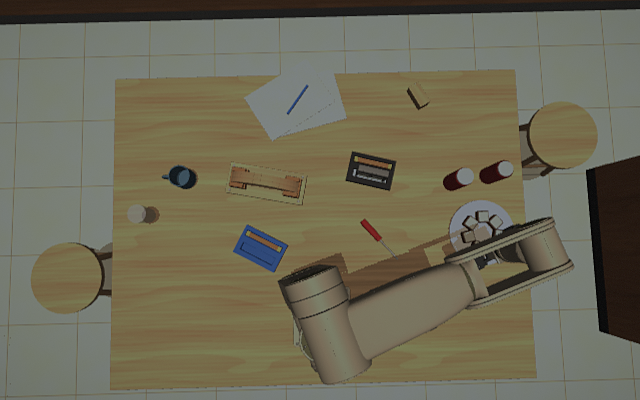

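```bash
cat > h.py <<'E'
import numpy as np,cv2
from plant import robot
from scipy.spatial.transform import Rotation as R
np.set_printoptions(precision=4,suppress=True)
def grab(n,tag):
    p,d=robot.read_camera(n);np.savez(tag+".npz",p=p,d=d);return p,d
def K(n):
    i=robot.camera_info(n);f=200/np.tan(np.radians(i["vertical_fov"]/2));return f,i["cx"],i["cy"],i["cam_to_world"]
def ray(n,u,v):
    f,cx,cy,T=K(n);c=np.stack([(np.asarray(u)-cx)/f,-(np.asarray(v)-cy)/f,-np.ones(np.shape(u))],-1)
    return T[:3,3],c@T[:3,:3].T
def onz(n,u,v,z):
    o,r=ray(n,u,v);return o+r*((z-o[2])/r[...,2])[...,None]
def cloud(n,d):
    v,u=np.mgrid[:400,:640];o,r=ray(n,u,v);return o+r*d[...,None]
def proj(n,X):
    f,cx,cy,T=K(n);c=(np.asarray(X)-T[:3,3])@T[:3,:3];return np.stack([cx+f*c[...,0]/-c[...,2],cy-f*c[...,1]/-c[...,2]],-1)
E
python3 - <<'E'
from h import *
S=np.load("scene0.npz");T=np.load("top0.npz")
a=cv2.resize(S["p"][220:310,250:350],None,fx=4,fy=4,interpolation=cv2.INTER_CUBIC)
b=cv2.resize(S["p"][145:235,330:430],None,fx=4,fy=4,interpolation=cv2.INTER_CUBIC)
c=cv2.resize(T["p"][140:210,220:420],None,fx=4,fy=4,interpolation=cv2.INTER_CUBIC)[:240]
c=cv2.resize(T["p"][142:206,220:420],None,fx=4,fy=3.5,interpolation=cv2.INTER_CUBIC)
im=np.vstack([np.hstack([a,b]),c])
im=np.clip(im.astype(float)*1.5,0,255).astype(np.uint8)
cv2.imwrite("pics/crop1.png",im[:600,:,::-1])
for n,q,(v0,v1,u0,u1) in(("scene",S,(225,305,255,340)),("scene",S,(150,225,330,432)),("top",T,(145,195,340,400)),("top",T,(155,210,220,310))):
    P=cloud(n,q["d"])[v0:v1,u0:u1].reshape(-1,3);d=q["d"][v0:v1,u0:u1].ravel();P=P[d>0]
    print(n,len(P),np.histogram(P[:,2],np.arange(-.01,.2,.01))[0])
    for lo,hi in((.13,.16),(.105,.125),(.02,.035),(.012,.022)):
        m=(P[:,2]>lo)&(P[:,2]<hi)
        if m.sum()>8:
            r=cv2.minAreaRect((P[m,:2]*1000).astype(np.float32));print(lo,m.sum(),np.median(P[m],0),r)
E
```

```text
scene 6782 [2439 1253  152 1440  442   76   65   78   81   80   79   27   53   83
   84  350    0    0    0    0]
0.13 434 [ 0.532  -0.2022  0.1442] ((529.480712890625, -199.4339599609375), (111.0120849609375, 25.02896499633789), 75.56407165527344)
0.105 100 [ 0.5389 -0.2066  0.1188] ((538.4571533203125, -203.68798828125), (112.74935150146484, 22.52094841003418), 63.895347595214844)
0.02 1806 [ 0.565  -0.2168  0.0273] ((481.48052978515625, -186.0501251220703), (175.98602294921875, 260.1075134277344), 75.46839141845703)
0.012 188 [ 0.5849 -0.2052  0.0182] ((476.776611328125, -185.15338134765625), (175.17527770996094, 268.50335693359375), 75.3716812133789)
scene 7626 [2769 1484 1189  394  217  146  101  292  168  157  174  192  315   28
    0    0    0    0    0    0]
0.105 442 [0.514  0.1915 0.1151] ((511.75048828125, 200.1621551513672), (138.61642456054688, 44.85224151611328), 77.64397430419922)
0.02 552 [0.3274 0.2141 0.0269] ((412.64398193359375, 210.8174285888672), (280.88812255859375, 318.3774719238281), 78.85929870605469)
0.012 1226 [0.5364 0.1876 0.0171] ((433.6967468261719, 21
[... 534 characters left out ...]
4960938, 117.97932434082031), 75.55006408691406)
0.012 98 [ 0.5324 -0.1912  0.0194] ((559.4331665039062, -206.90762329101562), (175.1713409423828, 151.72227478027344), 79.21116638183594)
top 4920 [1190 1328  876  368   23   69   46  197  143   82   97  141  251   96
    0    0    0    0    0    0]
0.105 420 [0.5106 0.1966 0.1155] ((511.3203430175781, 197.65284729003906), (152.14720153808594, 40.70395278930664), 78.6971435546875)
0.02 377 [0.4918 0.1759 0.022 ] ((511.0726013183594, 198.85769653320312), (298.91259765625, 118.90931701660156), 78.98871612548828)
0.012 992 [0.4897 0.1969 0.0178] ((511.58026123046875, 199.08973693847656), (299.4971618652344, 120.77411651611328), 78.90193939208984)
```

View pics/crop1.png

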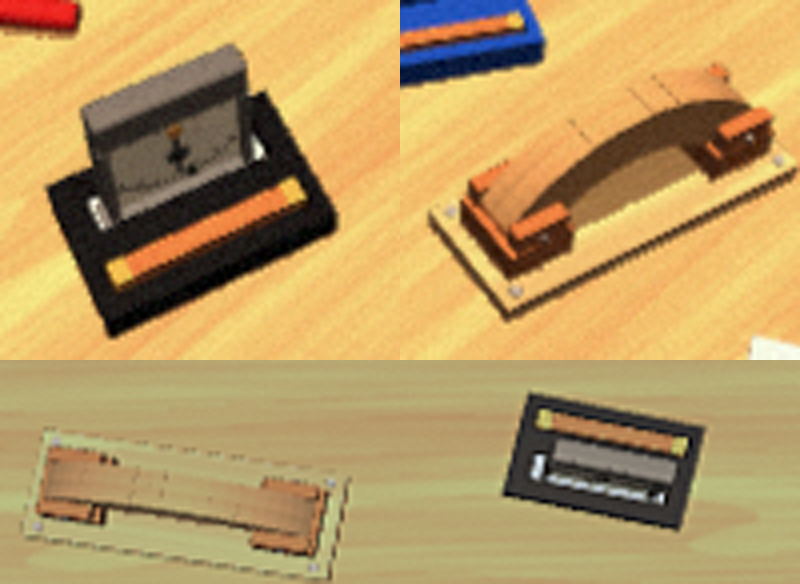

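The crop shows two look-alike trays. The black one, at scene (293,262) and top (371,170), holds the gauge. The blue one, at scene (340,151) and top (260,248), holds only a rule and must be left alone. The black tray fits the description. The rail is at scene (383,190). Gauge size (111 x 25 mm, top at 0.145 m) and rail board size (299 x 120 mm) match the text in both views.

```bash
cat >> h.py <<'E'
def cur():
    s=robot.read_state();return s,np.array(s["tool_pos"]),R.from_rotvec(s["orientation"])
def plan(p1,R1,n):
    "tool-frame step per row for a straight, evenly turned move of n rows (n per-row lines, compact)"
    s,p0,R0=cur();w=(R0.inv()*R1).as_rotvec()
    print("from",p0,"to",np.array(p1),"turn",w,"|w|deg",np.degrees(np.linalg.norm(w)))
    st=(np.array(p1)-p0)/n*1000
    for i in range(n):
        Ri=R0*R.from_rotvec(w*i/n);print(i,(Ri.inv().apply(st)).round(1),(w/n).round(4))
def down(yawdeg,tilt=0):
    "tool down, tool y along dial normal at yaw (deg); tilt = +y end lowered (deg); gauge frame = tool x->?"
    a=np.radians(yawdeg);x=np.array([np.cos(a),np.sin(a),0]);y=np.array([-np.sin(a),np.cos(a),0]);z=np.array([0,0,1.])
    Q=R.from_rotvec(-x*np.radians(tilt))
    return Q*R.from_matrix(np.stack([sx*y,sx*x,-z],1)) if (sx:=SX) else None
SX=1
E
python3 - <<'E'
import h;from h import *
for s in(1,-1):
    h.SX=s;M=down(-14.5);print(np.linalg.det(M.as_matrix()));plan([.529,-.1995,.215],M,10)
T=np.load("top0.npz");
# can/pixels check: tall things
P=cloud("top",T["d"]);m=(P[...,2]>.1)&(T["d"]>0);m[:, :420]=0;m[205:]=0;print(P[m].min(0),P[m].max(0))
E
```

```text
1.0
from [ 0.2498 -0.5449  0.1954] to [ 0.529  -0.1995  0.215 ] turn [-0.0015 -0.0009 -0.8879] |w|deg 50.875872635869754
0 [ 39.8 -19.8  -1.9] [-0.0002 -0.0001 -0.0888]
1 [ 41.4 -16.2  -1.9] [-0.0002 -0.0001 -0.0888]
2 [ 42.6 -12.4  -1.9] [-0.0002 -0.0001 -0.0888]
3 [43.6 -8.6 -1.9] [-0.0002 -0.0001 -0.0888]
4 [44.2 -4.7 -1.9] [-0.0002 -0.0001 -0.0888]
5 [44.4 -0.8 -1.9] [-0.0002 -0.0001 -0.0888]
6 [44.3  3.2 -2. ] [-0.0002 -0.0001 -0.0888]
7 [43.8  7.1 -2. ] [-0.0002 -0.0001 -0.0888]
8 [43.  10.9 -2. ] [-0.0002 -0.0001 -0.0888]
9 [41.9 14.7 -2. ] [-0.0002 -0.0001 -0.0888]
1.0
from [ 0.2498 -0.5449  0.1954] to [ 0.529  -0.1995  0.215 ] turn [-0.0011  0.0018  2.2536] |w|deg 129.12423288200887
0 [ 39.8 -19.8  -1.9] [-0.0001  0.0002  0.2254]
1 [ 34.3 -28.2  -1.9] [-0.0001  0.0002  0.2254]
2 [ 27.2 -35.1  -1.9] [-0.0001  0.0002  0.2254]
3 [ 18.7 -40.3  -1.9] [-0.0001  0.0002  0.2254]
4 [  9.2 -43.5  -1.9] [-0.0001  0.0002  0.2254]
5 [ -0.8 -44.4  -1.9] [-0.0001  0.0002  0.2254]
6 [-10.7 -43.1  -1.9] [-0.0001  0.0002  0.2254]
7 [-20.  -39.6  -1.9] [-0.0001  0.0002  0.2254]
8 [-28.4 -34.2  -1.9] [-0.0001  0.0002  0.2254]
9 [-35.3 -26.9  -2. ] [-0.0001  0.0002  0.2254]
[ 0.4655 -0.6937  0.1005] [ 0.552  -0.485   0.1795]
```

```bash
python3 -m pendant '[{"translation":[40,-20,-6],"twist":[0,0,-0.09],"grip":1},{"translation":[41,-16,-4],"twist":[0,0,-0.09],"grip":1},{"translation":[43,-12,-4],"twist":[0,0,-0.09],"grip":1},{"translation":[44,-9,-2],"twist":[0,0,-0.09],"grip":1},{"translation":[44,-5,-2],"twist":[0,0,-0.09],"grip":1},{"translation":[44,-1,-2],"twist":[0,0,-0.09],"grip":1},{"translation":[44,3,-2],"twist":[0,0,-0.09],"grip":1},{"translation":[44,7,-2],"twist":[0,0,-0.09],"grip":1},{"translation":[43,11,0],"twist":[0,0,-0.09],"grip":1},{"translation":[42,15,0],"twist":[0,0,-0.09],"grip":1}]' 30; python3 - <<'E'
from h import *
plan([.529,-.1995,.18],down(-14.5),10)
E
```

```text
t: 1.1
tool_pos: [0.5266, -0.1839, 0.2155]
orientation: [-2.442, -1.962, 0.0]
force: [1.1, -0.2, 0.3]
opening: 0.0932
from [ 0.5266 -0.1839  0.2155] to [ 0.529  -0.1995  0.18  ] turn [-0.0074 -0.0053  0.0361] |w|deg 2.131116816679181
0 [-1.5  0.6  3.5] [-0.0007 -0.0005  0.0036]
1 [-1.5  0.6  3.5] [-0.0007 -0.0005  0.0036]
2 [-1.5  0.6  3.5] [-0.0007 -0.0005  0.0036]
3 [-1.5  0.6  3.5] [-0.0007 -0.0005  0.0036]
4 [-1.5  0.6  3.5] [-0.0007 -0.0005  0.0036]
5 [-1.5  0.6  3.5] [-0.0007 -0.0005  0.0036]
6 [-1.5  0.6  3.5] [-0.0007 -0.0005  0.0036]
7 [-1.5  0.6  3.5] [-0.0007 -0.0005  0.0036]
8 [-1.5  0.6  3.5] [-0.0007 -0.0005  0.0036]
9 [-1.5  0.6  3.5] [-0.0007 -0.0005  0.0036]
```

```bash
python3 -m pendant '[{"translation":[-6,2,5],"twist":[-0.003,-0.002,0.015],"grip":1},{"translation":[-5,2,10],"twist":[-0.003,-0.002,0.013],"grip":1},{"translation":[-4,2,15],"twist":[-0.001,-0.001,0.008],"grip":1},{"translation":[0,0,15],"twist":[0,0,0],"grip":1},{"translation":[0,0,10],"twist":[0,0,0],"grip":1},{"translation":[0,0,5],"twist":[0,0,0],"grip":1},{"translation":[0,0,0],"twist":[0,0,0],"grip":1},{"translation":[0,0,0],"twist":[0,0,0],"grip":1},{"translation":[0,0,0],"twist":[0,0,0],"grip":1},{"translation":[0,0,0],"twist":[0,0,0],"grip":1}]'; python3 - <<'E'
from h import *
plan([.529,-.1995,.114],down(-14.5),1)
E
```

```text
t: 2.1
tool_pos: [0.5279, -0.1985, 0.1476]
orientation: [-2.48, -1.92, 0.002]
force: [0.1, -0.4, -0.4]
opening: 0.0926
from [ 0.5279 -0.1985  0.1476] to [ 0.529  -0.1995  0.114 ] turn [-0.0049 -0.0021 -0.    ] |w|deg 0.3027420985517255
0 [-0.8  1.5 33.6] [-0.0049 -0.0021 -0.    ]
```

```bash
python3 -m pendant '[{"translation":[0,1,12],"twist":[-0.005,-0.002,0],"grip":1},{"translation":[-1,1,12],"twist":[0,0,0],"grip":1},{"translation":[0,0,10],"twist":[0,0,0],"grip":1},{"translation":[0,0,3],"twist":[0,0,0],"grip":1},{"translation":[0,0,0],"twist":[0,0,0],"grip":0.2},{"translation":[0,0,0],"twist":[0,0,0],"grip":-0.2},{"translation":[0,0,0],"twist":[0,0,0],"grip":-0.6},{"translation":[0,0,0],"twist":[0,0,0],"grip":-1},{"translation":[0,0,0],"twist":[0,0,0],"grip":-1},{"translation":[0,0,0],"twist":[0,0,0],"grip":-1}]' 35; python3 - <<'E'
from h import *
plan([.529,-.1995,.114],down(-14.5),1)
p,d=grab("scene","s1")
cv2.imwrite("pics/s1.png",cv2.resize(p[190:310,230:350],None,fx=5,fy=5,interpolation=cv2.INTER_CUBIC)[:,:,::-1])
E
```

```text
t: 3.1
tool_pos: [0.5306, -0.2001, 0.1085]
orientation: [2.482, 1.923, 0.002]
force: [-0.6, 0.1, -0.1]
opening: 0.0495
from [ 0.5306 -0.2001  0.1085] to [ 0.529  -0.1995  0.114 ] turn [0.0027 0.0004 0.0006] |w|deg 0.16013790168962524
0 [ 0.1 -1.7 -5.5] [0.0027 0.0004 0.0006]
```

View pics/s1.png

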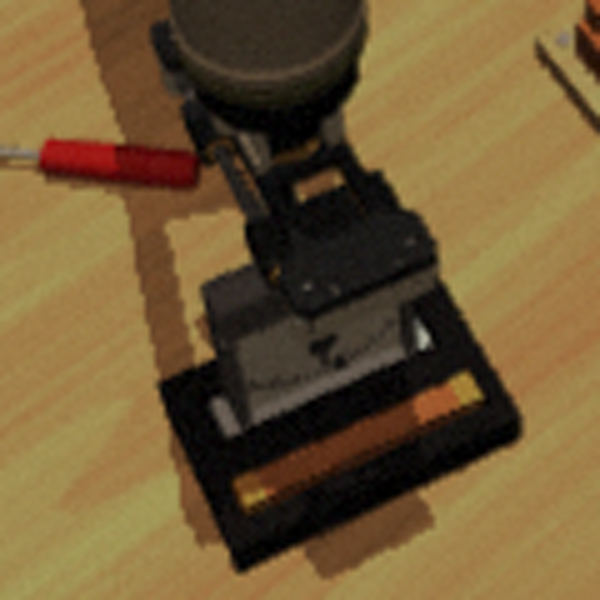

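The fingers straddle the gauge's bar over the black tray (gauge at crop (320,340)) and are still closing. The tool sits about 5 mm too low, so I'll lift it slightly before gripping.

```bash
python3 -m pendant '[{"translation":[0,-1.5,-5],"twist":[0,0,0],"grip":0},{"translation":[0,0,0],"twist":[0,0,0],"grip":-0.2},{"translation":[0,0,0],"twist":[0,0,0],"grip":-1},{"translation":[0,0,0],"twist":[0,0,0],"grip":-1},{"translation":[0,0,0],"twist":[0,0,0],"grip":-1},{"translation":[0,0,0],"twist":[0,0,0],"grip":-1},{"translation":[0,0,0],"twist":[0,0,0],"grip":-1},{"translation":[0,0,0],"twist":[0,0,0],"grip":-1},{"translation":[0,0,0],"twist":[0,0,0],"grip":-1},{"translation":[0,0,0],"twist":[0,0,0],"grip":-1}]' 35; python3 - <<'E'
from h import *
s,p,Rr=cur();print(s["opening"],s["force"]);plan([.529,-.1995,.114],down(-14.5),1)
E
```

```text
t: 4.15
tool_pos: [0.5292, -0.1998, 0.1146]
orientation: [2.481, 1.922, 0.002]
force: [0.1, -0.2, 0.5]
opening: 0.0237
0.023695160199937754 [ 0.1017 -0.2139  0.4923]
from [ 0.5292 -0.1998  0.1146] to [ 0.529  -0.1995  0.114 ] turn [0.0035 0.0007 0.0006] |w|deg 0.20448397985345454
0 [ 0.3 -0.3  0.6] [0.0035 0.0007 0.0006]
```

```bash
python3 -m pendant '[{"translation":[0,0,-5],"twist":[0,0,0],"grip":-1},{"translation":[0,0,-10],"twist":[0,0,0],"grip":-1},{"translation":[0,0,-15],"twist":[0,0,0],"grip":-1},{"translation":[0,0,-20],"twist":[0,0,0],"grip":-1},{"translation":[0,0,-30],"twist":[0,0,0],"grip":-1},{"translation":[0,0,-30],"twist":[0,0,0],"grip":-1},{"translation":[0,0,-30],"twist":[0,0,0],"grip":-1},{"translation":[0,0,-30],"twist":[0,0,0],"grip":-1},{"translation":[0,0,-30],"twist":[0,0,0],"grip":-1},{"translation":[0,0,-20],"twist":[0,0,0],"grip":-1}]'; python3 - <<'E'
from h import *
s,p,Rr=cur();print(s["opening"])
c=K("scene")[3];n=c[:3,2];D=c[:3,3]-.42*n
x=np.cross([0,0,1],n);x/=np.linalg.norm(x);z=np.cross(x,n)
M=R.from_matrix(np.stack([x,n,z],1));print(z);plan(D-.042*z,M,10)
E
```

```text
t: 5.15
tool_pos: [0.5248, -0.1977, 0.3459]
orientation: [-2.48, -1.922, 0.003]
force: [1.4, 0.9, -3.6]
opening: 0.0236
0.023629758760684082
[ 0.579  -0.5044 -0.6406]
from [ 0.5248 -0.1977  0.3459] to [ 0.7522 -0.2747  0.6539] turn [-0.8642 -0.203   0.4343] |w|deg 56.62188412251086
0 [ -1.7  23.8 -30.9] [-0.0864 -0.0203  0.0434]
1 [ -1.3  26.4 -28.7] [-0.0864 -0.0203  0.0434]
2 [ -0.6  28.9 -26.3] [-0.0864 -0.0203  0.0434]
3 [  0.2  31.  -23.7] [-0.0864 -0.0203  0.0434]
4 [  1.1  32.9 -21. ] [-0.0864 -0.0203  0.0434]
5 [  2.2  34.5 -18.1] [-0.0864 -0.0203  0.0434]
6 [  3.4  35.9 -15.1] [-0.0864 -0.0203  0.0434]
7 [  4.7  36.9 -12. ] [-0.0864 -0.0203  0.0434]
8 [ 6.1 37.5 -8.9] [-0.0864 -0.0203  0.0434]
9 [ 7.6 37.9 -5.8] [-0.0864 -0.0203  0.0434]
```

```bash
python3 -m pendant '[{"translation":[-2,24,-31],"twist":[-0.086,-0.02,0.043],"grip":-1},{"translation":[-1,26,-29],"twist":[-0.086,-0.02,0.043],"grip":-1},{"translation":[-1,29,-26],"twist":[-0.086,-0.02,0.043],"grip":-1},{"translation":[0,31,-24],"twist":[-0.086,-0.02,0.043],"grip":-1},{"translation":[1,33,-21],"twist":[-0.086,-0.02,0.043],"grip":-1},{"translation":[2,34,-18],"twist":[-0.086,-0.02,0.043],"grip":-1},{"translation":[3,36,-15],"twist":[-0.086,-0.02,0.043],"grip":-1},{"translation":[5,37,-12],"twist":[-0.086,-0.02,0.043],"grip":-1},{"translation":[6,37,-9],"twist":[-0.086,-0.02,0.043],"grip":-1},{"translation":[0,0,0],"twist":[0,0,0],"grip":-1}]'; python3 - <<'E'
from h import *
s,p0,Rr=cur();print(s["opening"],p0,Rr.as_matrix())
p,d=grab("scene","s2")
X=proj("scene",p0+.04*Rr.as_matrix()[:,2]);print(X);u,v=X.round().astype(int)
a=p[max(v-75,0):v+75,max(u-80,0):u+80];print(u-80,v-75)
cv2.imwrite("pics/s2.png",cv2.resize(a,None,fx=4,fy=4,interpolation=cv2.INTER_CUBIC)[:,:,::-1])
E
```

```text
t: 6.15
tool_pos: [0.7239, -0.2674, 0.6553]
orientation: [2.135, 1.012, 0.435]
force: [-0.7, 0.6, -4.3]
opening: 0.0235
0.02348046646404118 [ 0.7239 -0.2674  0.6553] [[ 0.6341  0.5292  0.5638]
 [ 0.7732 -0.4301 -0.4661]
 [-0.0042  0.7315 -0.6819]]
[313.7869 177.2841]
234 102
```

View pics/s2.png

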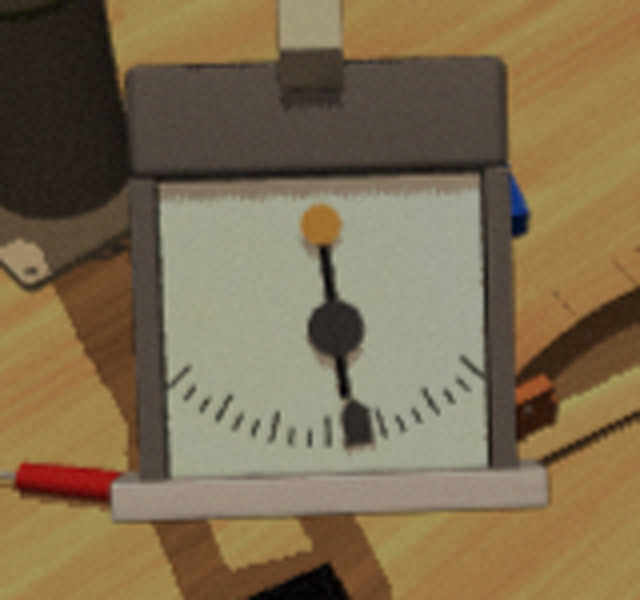

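The dial is square to the camera and clear. The pivot is at crop (321,224), and the index tab's point is at about (356,403), on the tool +x side, so the gauge's +y is tool +x. Next I'll measure the index against the tick marks.

```bash
cat > m.py <<'E'
from h import *
def comps(tag,p0,Rr,off=(234,102,160,150),yface=0.0,thr=.62,amax=60):
    p=np.load(tag+".npz")["p"];u0,v0,w,h_=off;s=6
    g=cv2.cvtColor(p,cv2.COLOR_RGB2GRAY)[v0:v0+h_,u0:u0+w]
    g=cv2.resize(g,None,fx=s,fy=s,interpolation=cv2.INTER_CUBIC).astype(np.float32)
    bg=cv2.GaussianBlur(cv2.dilate(g,np.ones((61,61))),(0,0),20)
    m=(g<thr*bg).astype(np.uint8);n,l,st,ce=cv2.connectedComponentsWithStats(m);out=[]
    M=Rr.as_matrix()
    def tool(c):
        u=(c[...,0]+.5)/s-.5+u0;v=(c[...,1]+.5)/s-.5+v0
        o,r=ray("scene",u,v);oo=(o-p0)@M;rr=r@M
        return (oo+rr*((yface-oo[1])/rr[...,1])[...,None])[...,[0,2]]*1000
    for i in range(1,n):
        if 40<st[i,4]<amax*36:
            yy,xx=np.nonzero(l==i);out.append((st[i,4]/36,ce[i]/s*4,tool(ce[i]),tool(np.stack([xx,yy],-1).astype(float))))
    return out,tool,g
E
python3 - <<'E'
from m import *
s,p0,Rr=cur()
o,tool,g=comps("s2",p0,Rr)
for a,c,t,_ in sorted(o,key=lambda k:k[2][0]):print(round(a,1),c.round(),t)
pv=tool(np.array([[321*1.5,224*1.5]]));print("pivot",pv)
for q in([113,484],[548,465],[130,176],[505,160],[128,70],[505,60],[356,403],[358,445]):print(q,tool(np.array(q)*1.5))
E
```

```text
2.8 [ 32. 271.] [-86.1438  26.6613]
2.2 [74. 70.] [-70.6344 -32.7487]
16.8 [134. 330.] [-56.2934  45.5631]
2.2 [130. 211.] [-55.8233   9.7446]
4.1 [190. 393.] [-40.2583  65.2002]
1.1 [205. 598.] [-38.2216 128.0813]
4.0 [204. 405.] [-36.0153  68.9936]
8.5 [223. 408.] [-30.2274  70.1085]
4.2 [238. 422.] [-26.0807  74.4862]
4.2 [255. 427.] [-20.896   76.4139]
8.3 [275. 426.] [-14.9673  76.2153]
3.4 [291. 437.] [-10.1977  79.6989]
3.7 [310. 439.] [-4.4719 80.3981]
7.9 [328. 432.] [ 1.2358 78.4468]
33.7 [378. 585.] [ 14.916  126.3509]
6.7 [381. 424.] [17.4468 76.6633]
3.8 [400. 423.] [23.3178 76.6932]
3.2 [416. 415.] [28.3265 74.5016]
7.4 [430. 401.] [32.5932 70.2318]
8.9 [420.  63.] [ 32.8355 -31.7095]
3.8 [449. 396.] [38.3672 69.02  ]
1.2 [440.  66.] [ 38.8066 -30.6828]
2.8 [462. 384.] [42.573  65.3343]
pivot [[ 1.3325 15.5357]]
[113, 484] [-64.6174  92.0738]
[548, 465] [68.1226 91.183 ]
[130, 176] [-55.4456  -0.6754]
[505, 160] [57.5413 -1.8793]
[128, 70] [-54.6772 -32.1513]
[505, 60] [ 58.3824 -31.7378]
[356, 403] [10.039  70.0581]
[358, 445] [10.2092 82.9065]
```

```bash
python3 - <<'E'
from m import *
s,p0,Rr=cur()
o,tool,g=comps("s2",p0,Rr)
t=[k[2] for k in o if 55<np.hypot(k[2][0]-1.3,k[2][1]-15.5)<70 and abs(k[2][0])<50]
t=np.array(sorted(t,key=lambda k:k[0]))
a=np.degrees(np.arctan2(t[:,0]-1.3,t[:,1]-15.5));print(a)
b=np.round(a/5)*5
# fit pivot, radii free (long/short): angle residual least squares on pivot & rotation
from scipy.optimize import least_squares
f=lambda q:np.degrees(np.arctan2(t[:,0]-q[0],t[:,1]-q[1]))-b-q[2]
r=least_squares(f,[1.3,15.5,0]);print(r.x,f(r.x))
yy,xx=np.mgrid[:g.shape[0],:g.shape[1]];T=tool(np.stack([xx,yy],-1).astype(float))
for pv,ro in(((1.3,15.5),0),(r.x[:2],r.x[2])):
    A=np.degrees(np.arctan2(T[...,0]-pv[0],T[...,1]-pv[1]))-ro;D=np.hypot(T[...,0]-pv[0],T[...,1]-pv[1])
    for lo in np.arange(40,72,2):
        m=(D>lo)&(D<lo+2)&(A>-4)&(A<14)
        h=[int(g[m&(A>x-.5)&(A<x+.5)].mean()) if (m&(A>x-.5)&(A<x+.5)).any() else -1 for x in range(-1,14)]
        m2=m&(g<85)&(A>2);print(lo,h,"c",A[m2].mean().round(2) if m2.any() else "", ((A[m2].min()+A[m2].max())/2).round(2) if m2.any() else "")
E
```

```text
[-39.9017 -34.8983 -29.9993 -24.9002 -20.0209 -14.9988 -10.1537  -5.0824
  -0.0584  14.7884  19.7891  24.6108  29.759  146.2575  34.706  140.9188
  39.6317]
[ 0.4073 15.9023  0.6011] [-0.1201 -0.0527 -0.0741  0.0694  0.0042  0.098  -0.0391  0.0726  0.1579
  0.0642  0.0491 -0.1259  0.0423  0.1403 -0.05   -0.0993 -0.1367]
40 [115, 117, 115, 102, 89, 54, 24, 20, 35, 52, 81, 106, 116, 116, 122] c 6.07 5.99
42 [140, 138, 134, 126, 108, 60, 18, 13, 30, 60, 100, 131, 136, 144, 152] c 6.06 6.11
44 [158, 157, 159, 154, 125, 70, 24, 14, 36, 90, 141, 160, 160, 161, 160] c 5.81 5.91
46 [160, 161, 160, 160, 140, 90, 35, 14, 41, 96, 146, 159, 161, 159, 159] c 5.97 5.99
48 [160, 162, 162, 159, 135, 88, 30, 9, 38, 85, 136, 163, 162, 161, 161] c 6.05 6.0
50 [159, 161, 160, 157, 145, 94, 18, 6, 36, 91, 148, 166, 161, 160, 160] c 6.01 6.03
52 [160, 161, 163, 160, 157, 126, 73, 60, 66, 98, 141, 158, 161, 161, 160] c 6.26 6.3
54 [160, 163, 162, 160, 159, 150, 123, 86, 59, 52, 69, 109, 143, 155, 161] c 7.82 7.92
56 [153, 154, 158, 158, 153, 126, 77, 45, 40, 42, 42, 48, 72, 109, 143] c 8.12 8.3
58 [113, 10
[... 1221 characters left out ...]
62, 46, 54, 83, 125, 150, 158] c 8.17 8.25
56 [151, 146, 154, 158, 156, 130, 85, 46, 41, 41, 42, 43, 55, 86, 128] c 8.5 8.59
58 [126, 94, 121, 158, 150, 104, 57, 40, 44, 44, 43, 43, 43, 66, 116] c 8.39 8.45
60 [126, 95, 117, 162, 152, 117, 57, 38, 43, 44, 44, 42, 42, 69, 129] c 8.41 8.43
62 [131, 96, 116, 165, 162, 131, 58, 40, 42, 42, 43, 39, 43, 83, 145] c 8.32 8.37
64 [128, 87, 118, 164, 154, 122, 65, 42, 40, 40, 40, 39, 48, 91, 143] c 8.27 8.26
66 [140, 120, 138, 163, 154, 114, 69, 60, 63, 64, 60, 58, 67, 108, 155] c 8.06 8.11
68 [160, 160, 160, 160, 158, 145, 124, 127, 132, 128, 130, 135, 124, 136, 160] c  
70 [160, 161, 160, 160, 160, 158, 152, 158, 159, 159, 160, 159, 154, 157, 161] c
```

```bash
python3 - <<'E'
from m import *
from scipy.optimize import least_squares
s,p0,Rr=cur()
d=np.load("s2.npz")["d"];P=cloud("scene",d);Q=(P-p0)@Rr.as_matrix()*1000
m=(d>0)&(abs(Q[...,1])<25)&(abs(Q[...,0])<80)&(Q[...,2]>-40)&(Q[...,2]<115);q=Q[m]
for lo,hi in((-30,0),(0,20),(20,80),(93,110)):
    k=q[(q[:,2]>lo)&(q[:,2]<hi)];print(lo,hi,len(k),"x",np.percentile(k[:,0],[1,99]),"y",np.percentile(k[:,1],[1,50,99]),"z",np.percentile(k[:,2],[1,99]))
# rail
for n in("scene","top"):
    d=np.load(n+"0.npz")["d"];P=cloud(n,d)
    for yaw in(-11.2,):
        a=np.radians(yaw);c0=np.array([.5115,.199,0]);B=np.array([[np.cos(a),-np.sin(a),0],[np.sin(a),np.cos(a),0],[0,0,1]])
        L=(P-c0)@B*1000
        m=(d>0)&(abs(L[...,0])<30)&(abs(L[...,1])<90)&(L[...,2]>85)&(L[...,2]<130);k=L[m]
        f=lambda v:np.hypot(k[:,1]-v[0],k[:,2]-v[1])-160
        r=least_squares(f,[0,-40],loss="soft_l1",f_scale=.7);e=f(r.x);i=abs(e)<2.5
        print(n,len(k),"axis y,z",r.x,"std",e[i].std(),"x range",np.percentile(k[i,0],[1,99]))
        for lo in(-60,-30,0,30):
            j=i&(k[:,1]>lo)&(k[:,1]<lo+30);print(lo,np.percentile(k[j,0],[2,98]),e[j].mean())
        m=(d>0)&(abs(L[...,0])<80)&(abs(L[...,1])<170)&(L[...,2]>12)&(L[...,2]<24)
        print("board",cv2.minAreaRect(L[m][:,:2].astype(np.float32)))
E
```

```text
-30 0 2469 x [-52.9129  55.8382] y [10.827  13.2732 23.5784] z [-29.4783  -0.3287]
0 20 1650 x [-53.2519  55.8929] y [ 3.2247  5.6127 14.114 ] z [ 0.206 19.807]
20 80 4745 x [-53.4737  56.0932] y [ 2.7739  4.9533 13.8448] z [20.6962 79.5499]
93 110 834 x [-61.8639  64.1876] y [11.1055 13.032  15.1601] z [ 93.1452 102.2102]
scene 742 axis y,z [  2.1912 -41.6672] std 1.1648186278188808 x range [-20.5038  21.4119]
-60 [-18.6718  20.3232] 0.2960652234129662
-30 [-19.5166  21.1915] 0.3948053978137033
0 [-20.0461  20.9608] 0.5564989966925455
30 [-19.5193  19.8869] 0.6685625770848582
board ((0.9862251281738281, 2.3575439453125), (302.3864440917969, 123.15706634521484), 89.94805908203125)
top 568 axis y,z [  0.3048 -39.5645] std 1.3900963251335132 x range [-19.8723  19.7188]
-60 [-19.1198  19.4115] -0.010968650408097186
-30 [-14.7566  19.1325] -0.28854695336797925
0 [-19.006   17.7281] 0.02825944801937215
30 [-18.717   18.9707] -0.11039586503387092
board ((0.061305999755859375, 0.1036529541015625), (120.77411651611328, 299.4972839355469), 0.10194915533065796)
```

```bash
cat >> h.py <<'E'
IDX=8.3
def target(gap,idx=None,dy=0.,dx=0.,gx=.8,L=102.3,yaw=-11.2):
    "TCP pose with the base gap mm clear of the rail; dx,dy corrections in rail axes (mm)"
    t=np.radians(IDX if idx is None else idx);a=np.radians(yaw);B=np.array([[np.cos(a),-np.sin(a),0],[np.sin(a),np.cos(a),0],[0,0,1]])
    n=np.array([0,np.sin(t),np.cos(t)]);ty=np.array([0,np.cos(t),-np.sin(t)])
    loc=np.array([.4+dx,1.1+dy,-40.5])+n*(160+gap+L)-gx*ty
    return np.array([.5115,.199,0])+B@loc/1000,down(yaw,np.degrees(t))
E
python3 - <<'E'
from h import *
p,M=target(20);plan(p,M,20)
E
```

```text
from [ 0.723  -0.2672  0.6533] to [0.5199 0.2392 0.239 ] turn [ 0.7611  0.0706 -0.5161] |w|deg 52.843292305578494
0 [ 13.3 -31.4  -3.3] [ 0.0381  0.0035 -0.0258]
1 [ 14.1 -31.2  -2. ] [ 0.0381  0.0035 -0.0258]
2 [ 14.9 -30.8  -0.8] [ 0.0381  0.0035 -0.0258]
3 [ 15.7 -30.4   0.4] [ 0.0381  0.0035 -0.0258]
4 [ 16.5 -30.    1.6] [ 0.0381  0.0035 -0.0258]
5 [ 17.2 -29.5   2.8] [ 0.0381  0.0035 -0.0258]
6 [ 18.  -28.9   4. ] [ 0.0381  0.0035 -0.0258]
7 [ 18.7 -28.2   5.2] [ 0.0381  0.0035 -0.0258]
8 [ 19.4 -27.5   6.3] [ 0.0381  0.0035 -0.0258]
9 [ 20.1 -26.8   7.4] [ 0.0381  0.0035 -0.0258]
10 [ 20.7 -25.9   8.5] [ 0.0381  0.0035 -0.0258]
11 [ 21.3 -25.1   9.5] [ 0.0381  0.0035 -0.0258]
12 [ 21.9 -24.1  10.5] [ 0.0381  0.0035 -0.0258]
13 [ 22.5 -23.1  11.5] [ 0.0381  0.0035 -0.0258]
14 [ 23.1 -22.1  12.4] [ 0.0381  0.0035 -0.0258]
15 [ 23.6 -21.   13.3] [ 0.0381  0.0035 -0.0258]
16 [ 24.  -19.8  14.2] [ 0.0381  0.0035 -0.0258]
17 [ 24.5 -18.7  15. ] [ 0.0381  0.0035 -0.0258]
18 [ 24.9 -17.4  15.8] [ 0.0381  0.0035 -0.0258]
19 [ 25.3 -16.2  16.5] [ 0.0381  0.0035 -0.0258]
```

```bash
python3 -m pendant '[{"translation":[13,-31,-3],"twist":[0.038,0.003,-0.026],"grip":-1},{"translation":[14,-31,-2],"twist":[0.038,0.003,-0.026],"grip":-1},{"translation":[15,-31,-1],"twist":[0.038,0.003,-0.026],"grip":-1},{"translation":[16,-30,0],"twist":[0.038,0.003,-0.026],"grip":-1},{"translation":[16,-30,2],"twist":[0.038,0.003,-0.026],"grip":-1},{"translation":[17,-29,3],"twist":[0.038,0.003,-0.026],"grip":-1},{"translation":[18,-29,4],"twist":[0.038,0.003,-0.026],"grip":-1},{"translation":[19,-28,5],"twist":[0.038,0.003,-0.026],"grip":-1},{"translation":[19,-27,6],"twist":[0.038,0.003,-0.026],"grip":-1},{"translation":[20,-27,7],"twist":[0.038,0.003,-0.026],"grip":-1}]' && python3 -m pendant '[{"translation":[21,-26,8],"twist":[0.038,0.003,-0.026],"grip":-1},{"translation":[21,-25,9],"twist":[0.038,0.003,-0.026],"grip":-1},{"translation":[22,-24,10],"twist":[0.038,0.003,-0.026],"grip":-1},{"translation":[22,-23,11],"twist":[0.038,0.003,-0.026],"grip":-1},{"translation":[23,-22,12],"twist":[0.038,0.003,-0.026],"grip":-1},{"translation":[24,-21,13],"twist":[0.038,0.003,-0.026],"grip":-1},{"translation":[24,-20,14],"twist":[0.038,0.003,-0.026],"grip":-1},{"translation":[24,-19,15],"twist":[0.038,0.003,-0.026],"grip":-1},{"translation":[24,-17,10],"twist":[0.038,0.003,-0.026],"grip":-1},{"translation":[20,-16,0],"twist":[0.038,0.003,-0.026],"grip":-1}]'; python3 - <<'E'
from h import *
plan(*target(20,5),4)
E
```

```text
t: 7.2
tool_pos: [0.597, -0.0073, 0.4348]
orientation: [2.316, 1.504, 0.108]
force: [0.6, -0.2, -3.4]
opening: 0.0235
t: 8.2
tool_pos: [0.4556, 0.2515, 0.2543]
orientation: [2.386, 2.013, -0.291]
force: [-0.2, -0.3, -4.0]
opening: 0.0237
from [0.4556 0.2515 0.2543] to [0.5167 0.2234 0.2408] turn [-0.1116  0.0607  0.0312] |w|deg 7.4937921316290295
0 [-4.  16.6  2.1] [-0.0279  0.0152  0.0078]
1 [-3.9 16.5  2.5] [-0.0279  0.0152  0.0078]
2 [-3.8 16.5  2.9] [-0.0279  0.0152  0.0078]
3 [-3.7 16.4  3.3] [-0.0279  0.0152  0.0078]
```

```bash
python3 -m pendant '[{"translation":[-4,16,0],"twist":[-0.028,0.015,0.008],"grip":-1},{"translation":[-4,16,2],"twist":[-0.028,0.015,0.008],"grip":-1},{"translation":[-4,16,3],"twist":[-0.028,0.015,0.008],"grip":-1},{"translation":[-3,12,3],"twist":[-0.02,0.012,0.006],"grip":-1},{"translation":[0,0,0],"twist":[0,0,0],"grip":-1},{"translation":[0,0,0],"twist":[0,0,0],"grip":-1},{"translation":[0,0,0],"twist":[0,0,0],"grip":-1},{"translation":[0,0,0],"twist":[0,0,0],"grip":-1},{"translation":[0,0,0],"twist":[0,0,0],"grip":-1},{"translation":[0,0,0],"twist":[0,0,0],"grip":-1}]'; python3 - <<'E'
from h import *
plan(*target(20,5),1);print(robot.read_state()["force"])
for n in("scene","top"):grab(n,n+"3")
s,p0,Rr=cur()
# gauge in rail axes from each camera's depth, vs the same camera's rail fit
def rel(tag,n):
    d=np.load(tag+".npz")["d"];Q=(cloud(n,d)-p0)@Rr.as_matrix()*1000
    for nm,lo,hi in(("bar",-34,5),("low",15,85),("base",91,104)):
        m=(d>0)&(abs(Q[...,1])<17)&(abs(Q[...,0])<75)&(Q[...,2]>lo)&(Q[...,2]<hi);k=Q[m]
        if len(k)>20:print(n,nm,len(k),"x",np.percentile(k[:,0],[1,99]),"y",np.percentile(k[:,1],[2,98]),"z",np.percentile(k[:,2],[1,99]))
rel("scene3","scene");rel("top3","top")
p=np.load("scene3.npz")["p"];u,v=proj("scene",p0+.06*Rr.as_matrix()[:,2]).round().astype(int);print(u,v)
cv2.imwrite("pics/s3.png",cv2.resize(p[v-65:v+65,u-80:u+80],None,fx=4.5,fy=4.5,interpolation=cv2.INTER_CUBIC)[:,:,::-1])
E
```

```text
t: 9.2
tool_pos: [0.5072, 0.2238, 0.2417]
orientation: [2.387, 1.974, -0.127]
force: [0.3, -0.1, -4.1]
opening: 0.0237
from [0.5072 0.2238 0.2417] to [0.5167 0.2234 0.2408] turn [-0.0196  0.0027  0.0075] |w|deg 1.2112082771581965
0 [1.4 9.5 0.5] [-0.0196  0.0027  0.0075]
[ 0.2733 -0.1381 -4.1192]
scene bar 379 x [-56.2453  53.0776] y [-11.5314  13.7983] z [-32.7183   3.6348]
scene low 540 x [-56.8272  55.9931] y [-9.2819 12.4083] z [15.4412 84.0727]
scene base 140 x [-64.9887  62.5105] y [-10.9874  13.5674] z [ 91.0782 102.4263]
top bar 94 x [-58.3944 -20.0678] y [-11.6316  11.3797] z [-33.8022   2.8291]
top low 54 x [-62.7498 -11.1275] y [-12.1282  10.0433] z [15.4086 83.724 ]
top base 36 x [-65.3933  -8.0665] y [-13.6407   8.8885] z [ 91.4586 102.8856]
392 152
```

View pics/s3.png

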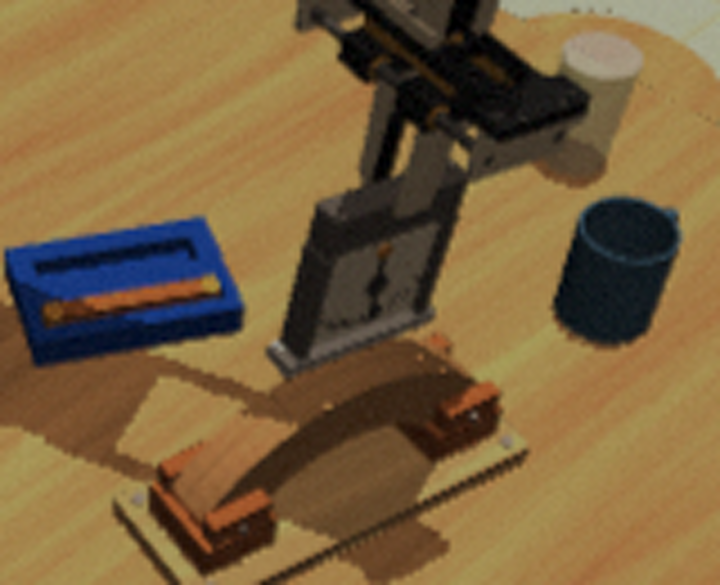

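The gauge (crop (375,280)) hangs over the rail, with its tilt going the right way. It still has 9 mm to go across the rail. Within each camera's own frame, it also needs about 2 mm more along the rail.

```bash
python3 - <<'E'
from h import *
plan(*target(6,5,dy=2,dx=-.3),4)
E
```

```text
from [0.5072 0.2238 0.2416] to [0.5166 0.2242 0.2268] turn [-0.0195  0.0026  0.0074] |w|deg 1.203104051882393
0 [0.9 2.3 3.6] [-0.0049  0.0007  0.0019]
1 [0.9 2.3 3.6] [-0.0049  0.0007  0.0019]
2 [0.9 2.3 3.6] [-0.0049  0.0007  0.0019]
3 [0.9 2.3 3.6] [-0.0049  0.0007  0.0019]
```

```bash
python3 -m pendant '[{"translation":[1,3,2],"twist":[-0.005,0.0007,0.002],"grip":-1},{"translation":[1,3,3],"twist":[-0.005,0.0007,0.002],"grip":-1},{"translation":[1,2,3],"twist":[-0.005,0.0007,0.002],"grip":-1},{"translation":[1,2,3],"twist":[-0.005,0.0007,0.002],"grip":-1},{"translation":[0,0,2],"twist":[0,0,0],"grip":-1},{"translation":[0,0,0],"twist":[0,0,0],"grip":-1},{"translation":[0,0,0],"twist":[0,0,0],"grip":-1},{"translation":[0,0,0],"twist":[0,0,0],"grip":-1},{"translation":[0,0,0],"twist":[0,0,0],"grip":-1},{"translation":[0,0,0],"twist":[0,0,0],"grip":-1}]'; python3 - <<'E'
from h import *
print(robot.read_state()["force"]);plan(*target(0,5,dy=2,dx=-.3),1)
E
```

```text
t: 10.3
tool_pos: [0.518, 0.2249, 0.2265]
orientation: [2.383, 1.956, -0.103]
force: [0.1, -0.2, -4.0]
opening: 0.0236
[ 0.0501 -0.1657 -3.9696]
from [0.518  0.2249 0.2265] to [0.5165 0.2237 0.2209] turn [ 0.0014  0.0001 -0.0007] |w|deg 0.09253502356519852
0 [-1.  -1.3  5.7] [ 0.0014  0.0001 -0.0007]
```

```bash
python3 -m pendant '[{"translation":[-0.5,-0.7,1],"twist":[0,0,0],"grip":-1},{"translation":[-0.5,-0.6,1],"twist":[0,0,0],"grip":-1},{"translation":[0,0,1],"twist":[0,0,0],"grip":-1},{"translation":[0,0,1],"twist":[0,0,0],"grip":-1},{"translation":[0,0,0],"twist":[0,0,0],"grip":-1},{"translation":[0,0,0],"twist":[0,0,0],"grip":-1},{"translation":[0,0,0],"twist":[0,0,0],"grip":-1},{"translation":[0,0,0],"twist":[0,0,0],"grip":-1},{"translation":[0,0,0],"twist":[0,0,0],"grip":-1},{"translation":[0,0,0],"twist":[0,0,0],"grip":-1}]'; python3 - <<'E'
from h import *
plan(*target(0,5,dy=2,dx=-.3),1)
E
```

```text
t: 11.3
tool_pos: [0.5165, 0.2237, 0.2226]
orientation: [2.383, 1.956, -0.102]
force: [0.5, 0.3, -3.3]
opening: 0.0237
from [0.5165 0.2237 0.2226] to [0.5165 0.2237 0.2209] turn [ 0.0019 -0.0002 -0.0009] |w|deg 0.1203433047553552
0 [ 0.1 -0.   1.7] [ 0.0019 -0.0002 -0.0009]
```

```bash
python3 -m pendant '[{"translation":[0,0,0.5],"twist":[0,0,0],"grip":-1},{"translation":[0,0,0.5],"twist":[0,0,0],"grip":-1},{"translation":[0,0,0.5],"twist":[0,0,0],"grip":-1},{"translation":[0,0,0],"twist":[0,0,0],"grip":-1},{"translation":[0,0,0],"twist":[0,0,0],"grip":-1},{"translation":[0,0,0],"twist":[0,0,0],"grip":-1},{"translation":[0,0,0],"twist":[0,0,0],"grip":-1},{"translation":[0,0,0],"twist":[0,0,0],"grip":-1},{"translation":[0,0,0],"twist":[0,0,0],"grip":-1},{"translation":[0,0,0],"twist":[0,0,0],"grip":-1}]'; python3 - <<'E'
from h import *
plan(*target(0,5,dy=2,dx=-.3),1);print(robot.read_state()["wrist_torque"])
E
```

```text
t: 12.3
tool_pos: [0.5169, 0.224, 0.222]
orientation: [2.383, 1.956, -0.099]
force: [-0.9, 1.0, -1.5]
opening: 0.0234
from [0.5169 0.224  0.222 ] to [0.5165 0.2237 0.2209] turn [ 0.0032 -0.0013 -0.0009] |w|deg 0.2036854269465081
0 [-0.3 -0.3  1.2] [ 0.0032 -0.0013 -0.0009]
[ 0.134  -0.0284 -0.0002]
```

```bash
python3 - <<'E'
from h import *
plan(*target(1.0,5.66,dy=2,dx=-.3),1)
plan(*target(1.0,8.3,dy=2,dx=-.3),5)
E
```

```text
from [0.5169 0.224  0.222 ] to [0.5171 0.2267 0.2216] turn [ 0.0032 -0.0128 -0.0009] |w|deg 0.7560670016550843
0 [ 2.8 -0.3  0.2] [ 0.0032 -0.0128 -0.0009]
from [0.5169 0.224  0.222 ] to [0.5194 0.2385 0.2202] turn [ 0.0032 -0.0588 -0.001 ] |w|deg 3.377014584112582
0 [ 3.  -0.1  0.1] [ 0.0006 -0.0118 -0.0002]
1 [ 3.  -0.1  0.1] [ 0.0006 -0.0118 -0.0002]
2 [ 3.  -0.1  0. ] [ 0.0006 -0.0118 -0.0002]
3 [ 3.  -0.1  0. ] [ 0.0006 -0.0118 -0.0002]
4 [ 3.  -0.1 -0. ] [ 0.0006 -0.0118 -0.0002]
```

```bash
python3 -m pendant '[{"translation":[3,-0.1,0.1],"twist":[0.001,-0.012,0],"grip":-1},{"translation":[3,-0.1,0.1],"twist":[0.001,-0.012,0],"grip":-1},{"translation":[3,-0.1,0],"twist":[0.001,-0.012,0],"grip":-1},{"translation":[3,-0.1,0],"twist":[0,-0.012,0],"grip":-1},{"translation":[2.5,0,0],"twist":[0,-0.01,0],"grip":-1},{"translation":[0,0,0],"twist":[0,0,0],"grip":-1},{"translation":[0,0,0],"twist":[0,0,0],"grip":-1},{"translation":[0,0,0],"twist":[0,0,0],"grip":-1},{"translation":[0,0,0],"twist":[0,0,0],"grip":-1},{"translation":[0,0,0],"twist":[0,0,0],"grip":-1}]'; python3 - <<'E'
from h import *
plan(*target(1,8.3,dy=2,dx=-.3),1)
for n in("scene","top"):grab(n,n+"4")
s,p0,Rr=cur()
for n in("scene","top"):
    d=np.load(n+"4.npz")["d"];Q=(cloud(n,d)-p0)@Rr.as_matrix()*1000
    for nm,lo,hi in(("bar",-34,5),("low",15,85),("base",91,101)):
        m=(d>0)&(abs(Q[...,1])<17)&(abs(Q[...,0])<75)&(Q[...,2]>lo)&(Q[...,2]<hi);k=Q[m]
        if len(k)>20:print(n,nm,len(k),"x",np.percentile(k[:,0],[1,99]),"y",np.percentile(k[:,1],[2,98]),"z",np.percentile(k[:,2],[1,99]))
p=np.load("scene4.npz")["p"];u,v=proj("scene",p0+.06*Rr.as_matrix()[:,2]).round().astype(int);print(u,v)
a=cv2.resize(p[v-45:v+45,u-60:u+60],None,fx=6.5,fy=6.5,interpolation=cv2.INTER_CUBIC)
cv2.imwrite("pics/s4.png",np.clip(a[:,:,::-1]*1.6,0,255))
E
```

```text
t: 13.3
tool_pos: [0.5199, 0.2391, 0.2202]
orientation: [2.35, 1.929, -0.176]
force: [0.8, 0.3, -1.1]
opening: 0.0237
from [0.5199 0.2391 0.2202] to [0.5194 0.2385 0.2202] turn [ 0.0008  0.0057 -0.001 ] |w|deg 0.33715367619687536
0 [-0.6 -0.3  0.1] [ 0.0008  0.0057 -0.001 ]
scene bar 367 x [-56.2576  54.3642] y [-10.71    13.9245] z [-32.9602   4.0395]
scene low 534 x [-57.7955  54.2198] y [-9.38   12.6403] z [15.4863 83.0282]
scene base 127 x [-66.9333  57.5259] y [-10.2867  13.7504] z [ 91.0304 100.5777]
top bar 130 x [-58.292    6.5427] y [-11.848   12.8744] z [-33.9516   2.6977]
top low 69 x [-59.6817  10.386 ] y [-12.7324  10.7358] z [15.8447 84.1441]
top base 37 x [-68.9056  30.6477] y [-13.5261  10.4051] z [91.0744 99.7609]
397 157[ WARN:0@2.644] global loadsave.cpp:1063 imwrite_ Unsupported depth image for selected encoder is fallbacked to CV_8U.
```

View pics/s4.png

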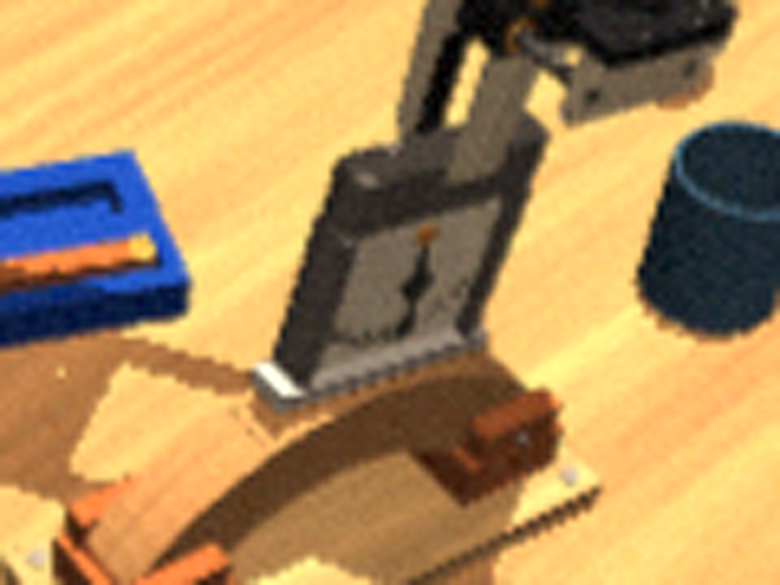

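```bash
cat > slip.py <<'E'
from h import *
def slip(tag,n,p0,Rr):
    d=np.load(tag+".npz")["d"];P=cloud(n,d);Q=(P-p0)@Rr.as_matrix()*1000;k=Q[(d>0)]
    t=k[(abs(k[:,1])<8.5)&(abs(k[:,0])<52)&(k[:,2]<-25)&(k[:,2]>-38)&((abs(k[:,0])>14))]
    c=None
    if len(t)>20:
        c=np.polyfit(t[:,0],t[:,2],1);r=t[:,2]-np.polyval(c,t[:,0]);t=t[abs(r)<2];c=np.polyfit(t[:,0],t[:,2],1)
    # left side flank (x ~ -56): x against z
    l=k[(abs(k[:,1])<8.5)&(k[:,0]<-50)&(k[:,0]>-62)&(k[:,2]>-30)&(k[:,2]<85)]
    e=None
    if len(l)>20:
        e=np.polyfit(l[:,2],l[:,0],1);r=l[:,0]-np.polyval(e,l[:,2]);l=l[abs(r)<2];e=np.polyfit(l[:,2],l[:,0],1)
    print(tag,"top slope deg (+ = +y end lower in tool)",len(t),None if c is None else (np.degrees(c[0]),c[1]),"flank deg",len(l),None if e is None else (-np.degrees(e[0]),e[1]))
E
python3 - <<'E'
from slip import *
s,p,Rc=cur()
slip("scene4","scene",p,Rc);slip("top4","top",p,Rc)
R3=R.from_rotvec([2.387,1.974,-.127]);p3=np.array([.5072,.2238,.2417]);slip("scene3","scene",p3,R3);slip("top3","top",p3,R3)
print(s["orientation"],np.degrees(np.arcsin(-Rc.as_matrix()[2,0])))
# rail fit in both, same camera, after contact: axis
from scipy.optimize import least_squares
for n in("scene","top"):
    d=np.load(n+"0.npz")["d"];print(n)
E
```

```text
scene4 top slope deg (+ = +y end lower in tool) 47 (np.float64(0.8224373373036233), np.float64(-30.65165437851796)) flank deg 127 (np.float64(0.7658137490171263), np.float64(-55.03494447897606))
top4 top slope deg (+ = +y end lower in tool) 24 (np.float64(-2.9787088904151164), np.float64(-33.518892004823506)) flank deg 50 (np.float64(1.275481237233963), np.float64(-56.71363745766525))
scene3 top slope deg (+ = +y end lower in tool) 52 (np.float64(0.08129273505804044), np.float64(-30.55152254167171)) flank deg 120 (np.float64(0.09613161689752389), np.float64(-54.7076712097521))
top3 top slope deg (+ = +y end lower in tool) 28 (np.float64(-0.5979074411240747), np.float64(-32.00037335272074)) flank deg 41 (np.float64(0.6739483928195636), np.float64(-56.567535450846265))
[ 2.3502  1.9286 -0.1764] 8.629429689200537
scene
top
```

```bash
cat >> slip.py <<'E'
def centre(tag,n,p0,Rr,sl,ylim):
    d=np.load(tag+".npz")["d"];Q=(cloud(n,d)-p0)@Rr.as_matrix()*1000
    G=(R.from_rotvec([0,-np.radians(sl),0])).apply(Q.reshape(-1,3)-[0,0,-19])+[0,0,-19]
    G=G[(d.ravel()>0)&(abs(G[:,0])<75)&(G[:,1]>ylim[0])&(G[:,1]<ylim[1])];o=[]
    for lo in range(-32,102,4):
        k=G[(G[:,2]>lo)&(G[:,2]<lo+4)]
        if len(k)>3:o.append((lo+2,k[:,0].min(),k[:,0].max()))
    o=np.array(o);w=o[:,2]-o[:,1];
    for z0,z1,W in((-32,0,112),(0,88,112),(88,104,130)):
        j=(o[:,0]>z0)&(o[:,0]<z1)&(abs(w-W)<6)
        if j.any():print(tag,z0,z1,"n",j.sum(),"w",w[j].mean(),"centre x",(o[j,1:].sum(1)/2).round(2),"mean",(o[j,1:].sum(1)/2).mean())
E
python3 - <<'E'
from slip import *
s,p,Rc=cur()
R3=R.from_rotvec([2.387,1.974,-.127]);p3=np.array([.5072,.2238,.2417])
centre("scene4","scene",p,Rc,.75,(9,17));centre("scene3","scene",p3,R3,.05,(9,17))
centre("scene4","scene",p,Rc,-.75,(9,17))
E
```

```text
scene4 -32 0 n 4 w 108.07226389992519 centre x [-0.59  0.07 -1.18 -2.19] mean -0.9729992440372417
scene4 0 88 n 15 w 110.37841926564518 centre x [-1.84 -1.65 -1.8  -1.69 -0.91 -2.55 -1.97 -1.43 -3.25 -2.91 -0.31 -1.47
 -2.36 -4.13 -3.37] mean -2.109478104752287
scene4 88 104 n 1 w 127.98050250953091 centre x [-2.67] mean -2.674326004191286
scene3 -32 0 n 5 w 107.74191019750003 centre x [-0.49 -1.08 -3.4   1.14 -1.94] mean -1.1553261376705557
scene3 0 88 n 12 w 109.70334510184848 centre x [-3.1  -0.73  0.15 -0.45 -2.28 -0.18  0.54 -1.71  1.02  0.57 -0.15  0.79] mean -0.4617422667857068
scene3 88 104 n 1 w 126.65133329555745 centre x [-1.46] mean -1.4632952933524663
scene4 -32 0 n 4 w 108.43022341739788 centre x [ 0.62 -0.78  0.19 -1.72] mean -0.4229551946370549
scene4 0 88 n 18 w 109.75524391673078 centre x [-0.14 -1.83 -0.96 -0.04 -1.4   0.41 -0.62 -1.08  0.66 -2.97  0.29 -1.46
  0.28  1.27 -0.73  1.69 -0.85 -0.61] mean -0.44909583623372623
scene4 88 104 n 2 w 127.06904363996425 centre x [ 0.11 -0.79] mean -0.33766040054218927
```

```bash
cat >> slip.py <<'E'
def where(gx,sl):
    s,p,Rc=cur();a=np.radians(-11.2);B=np.array([[np.cos(a),-np.sin(a),0],[np.sin(a),np.cos(a),0],[0,0,1]])
    M=Rc.as_matrix();b=((p+M@np.array([gx,0,102.3])/1000-[.5115,.199,0])@B)*1000
    tilt=np.degrees(np.arcsin(-M[2,0]))+sl
    print("base mid rail-local",b,"gauge tilt",tilt,"yaw",np.degrees(np.arctan2(M[1,1],M[0,1])),"lean x",np.degrees(np.arcsin(M[2,1])),
      "phi scene/top",np.degrees(np.arcsin((b[1]-2.2)/160)),np.degrees(np.arcsin((b[1]-.3)/160)),"force",s["force"])
E
python3 -c "
from slip import *
where(-2.05,.75)"
```

```text
base mid rail-local [  0.5543  23.5876 119.3969] gauge tilt 9.379429689200537 yaw -11.249789066950472 lean x 0.05678033772111285 phi scene/top 7.681853454346366 8.36897441095399 force [-0.3056 -1.0217 -1.6527]
```

```bash
python3 -m pendant '[{"translation":[0,0,-1],"twist":[0,0,0],"grip":-1},{"translation":[0,0,-1],"twist":[0,0,0],"grip":-1},{"translation":[-0.6,-0.4,0],"twist":[0,0.01,0],"grip":-1},{"translation":[-0.6,-0.4,0],"twist":[0,0.009,0],"grip":-1},{"translation":[0,0,0],"twist":[0,0,0],"grip":-1},{"translation":[0,0,0],"twist":[0,0,0],"grip":-1},{"translation":[0,0,0],"twist":[0,0,0],"grip":-1},{"translation":[0,0,0],"twist":[0,0,0],"grip":-1},{"translation":[0,0,0],"twist":[0,0,0],"grip":-1},{"translation":[0,0,0],"twist":[0,0,0],"grip":-1}]' 55; python3 - <<'E'
from slip import *
where(-2.05,.75)
for n in("scene","top"):grab(n,n+"5")
s,p,Rc=cur();slip("scene5","scene",p,Rc);slip("top5","top",p,Rc)
for q in(-.75,-.4):centre("scene5","scene",p,Rc,q,(9,17))
E
```

```text
t: 14.4
tool_pos: [0.5182, 0.2385, 0.2213]
orientation: [2.363, 1.939, -0.154]
force: [0.4, -0.1, -3.7]
opening: 0.0229
base mid rail-local [ -1.2167  24.8452 120.0999] gauge tilt 8.167403673852597 yaw -11.252678724131377 lean x -0.05508650788204729 phi scene/top 8.136531897790729 8.82444490986475 force [ 0.3985 -0.0587 -3.6733]
scene5 top slope deg (+ = +y end lower in tool) 51 (np.float64(0.4083353147583671), np.float64(-30.311363082845794)) flank deg 117 (np.float64(-0.3681474290913721), np.float64(-54.60906083402138))
top5 top slope deg (+ = +y end lower in tool) 32 (np.float64(-4.531786868905966), np.float64(-33.800195330678605)) flank deg 49 (np.float64(-0.07941406593392533), np.float64(-56.826596612340474))
scene5 -32 0 n 5 w 107.95270364147753 centre x [-0.99 -2.51  1.61 -0.19  0.08] mean -0.39874679824280646
scene5 0 88 n 16 w 109.6098449411435 centre x [ 0.68 -0.63  3.34 -0.19 -0.94 -0.43 -0.01  0.35  0.8   2.34 -0.26  3.73
  2.65  1.16  1.46  0.61] mean 0.917599241453519
scene5 88 104 n 3 w 126.10211154149117 centre x [ 4.65  0.83 -0.48] mean 1.667661435525596
scene5 -32 0 n 5 w 107.38447396945287 centre x [-0.92 -2.46  1.61 -0.25 -1.43] mean -0.6900491512341631
scene5 0 88 n 17 w 109.45504906019 centre x [ 0.54 -0.54  3.16 -0.39 -1.16 -0.67 -0.28  0.05 -1.04  0.44  1.94 -0.68
  3.29  3.89  0.59  0.87 -0.03] mean 0.5865287842020372
scene5 88 104 n 2 w 127.98635870759259 centre x [ 1.46 -1.2 ] mean 0.13218825879015128
```

```bash
cat >> slip.py <<'E'
def avg(n,tag,k=6):
    P=[];D=[]
    for _ in range(k):
        p,d=robot.read_camera(n);P.append(p.astype(float));D.append(np.where(d>0,d,np.nan))
    np.savez(tag+".npz",p=np.mean(P,0).round().astype(np.uint8),d=np.nan_to_num(np.nanmedian(D,0)))
def check(tag):
    avg("scene",tag);s,p,Rc=cur();slip(tag,"scene",p,Rc);centre(tag,"scene",p,Rc,0,(9,17))
    # pointer and index on the dial plane (tool y 4..5), dark centroid by radius
    g=cv2.cvtColor(np.load(tag+".npz")["p"],cv2.COLOR_RGB2GRAY).astype(np.float32)
    M=Rc.as_matrix()
    for yd in(5,8):
        r_=np.arange(30,70,2.);a_=np.radians(np.arange(-6,22,.5));
        A,D=np.meshgrid(a_,r_);X=np.stack([D*np.sin(A)+PX,np.full_like(A,yd),16.3+D*np.cos(A)],-1)/1000
        uv=proj("scene",p+X@M.T).astype(np.float32);I=cv2.remap(g,uv[...,0],uv[...,1],cv2.INTER_LINEAR)
        for r,row in zip(r_,I):
            b=np.percentile(row,75);w=np.clip(b*.9-row,0,None)
            if w.sum()>0:
                k=np.argmax(cv2.GaussianBlur(w[None],(9,1),0)[0]);j=slice(max(k-8,0),k+9)
                if yd==5:print(int(r),"dark at",round(float((w[j]*np.degrees(a_[j])).sum()/w[j].sum()),2),"depth",round(float(w.max()/b),2),end="; ")
    print()
PX=-.6
E
python3 - <<'E'
from slip import *
check("s5");where(-.6,0)
p=np.load("s5.npz")["p"];u,v=386,152
cv2.imwrite("pics/s5.png",np.clip(cv2.resize(p[120:205,355:445],None,fx=7,fy=7,interpolation=cv2.INTER_CUBIC)[:,:,::-1]*1.7,0,255).astype(np.uint8))
E
```

```text
s5 top slope deg (+ = +y end lower in tool) 55 (np.float64(-0.3128576560624093), np.float64(-30.58276944867644)) flank deg 135 (np.float64(0.027568299416777405), np.float64(-54.52175732043621))
s5 -32 0 n 5 w 107.76147378879902 centre x [-1.13 -1.54 -0.21 -0.42  0.57] mean -0.5472349132094336
s5 0 88 n 19 w 109.0780900900557 centre x [ 0.06  0.79 -0.5  -0.38 -0.89 -0.65  0.73  0.18  0.89 -1.12  0.59 -0.7
 -1.43  0.31 -0.24  0.97 -0.69  0.55 -0.22] mean -0.09188068653832927
s5 88 104 n 3 w 127.22396290769647 centre x [ 1.07 -1.26  0.13] mean -0.018720967080720168
30 dark at 15.87 depth 0.44; 32 dark at 15.43 depth 0.29; 34 dark at 9.01 depth 0.32; 36 dark at 10.02 depth 0.36; 38 dark at 9.41 depth 0.48; 40 dark at 10.34 depth 0.53; 42 dark at 10.3 depth 0.49; 44 dark at 10.27 depth 0.45; 46 dark at 10.68 depth 0.44; 48 dark at 11.06 depth 0.43; 50 dark at 11.28 depth 0.42; 52 dark at 11.29 depth 0.39; 54 dark at 9.99 depth 0.41; 56 dark at 10.03 depth 0.49; 58 dark at 10.19 depth 0.51; 60 dark at 10.1 depth 0.52; 62 dark at 10.36 depth 0.5; 64 dark at 9.61 depth 0.43; 66 dark at 10.51 depth 0.41; 68 dark at 11.23 depth 0.29; 
base mid rail-local [ -1.2396  26.2528 119.9393] gauge tilt 7.416871092189524 yaw -11.252929116396114 lean x -0.05551762999996328 phi scene/top 8.646067902488019 9.334922457637486 force [-0.0812 -0.4262 -3.0888]
```

View pics/s5.png

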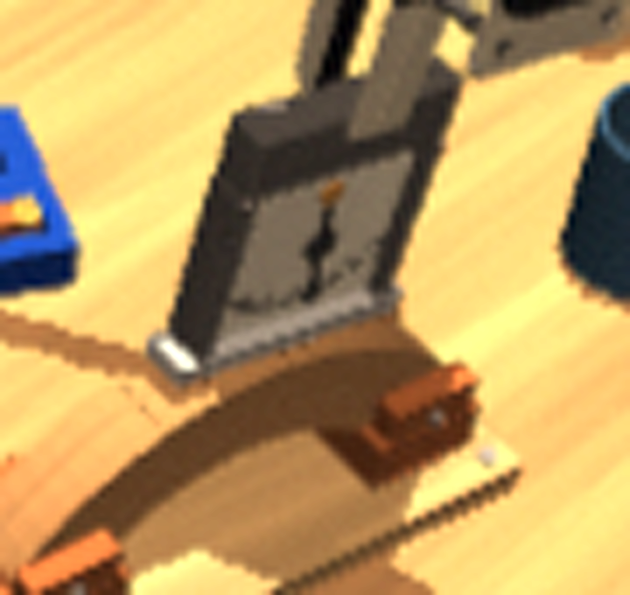

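The base is nearly clear of the rail (crop (290,345)), with the pointer hanging near the index at about (315,290). This view is too coarse for tenths of a degree, so I'll set the tilt from the measured index and the tool pose, then press down square.

```bash
python3 -m pendant '[{"translation":[0,0,-1],"twist":[0,0,0],"grip":-1},{"translation":[0,0,-1],"twist":[0,0,0],"grip":-1},{"translation":[-0.4,0.5,0],"twist":[0,-0.008,0],"grip":-1},{"translation":[-0.3,0.4,0],"twist":[0,-0.007,0],"grip":-1},{"translation":[0,0,0],"twist":[0,0,0],"grip":-1},{"translation":[0,0,0],"twist":[0,0,0],"grip":-1},{"translation":[0,0,0],"twist":[0,0,0],"grip":-1},{"translation":[0,0,0],"twist":[0,0,0],"grip":-1},{"translation":[0,0,0],"twist":[0,0,0],"grip":-1},{"translation":[0,0,0],"twist":[0,0,0],"grip":-1}]'; python3 - <<'E'
from slip import *
avg("scene","s6");avg("top","t6",4);s,p,Rc=cur();slip("s6","scene",p,Rc);slip("t6","top",p,Rc);centre("s6","scene",p,Rc,0,(9,17));where(-.4,0)
# transverse (rail x) within each camera: bar / base y-extent
for t,n in(("s6","scene"),("t6","top")):
    d=np.load(t+".npz")["d"];Q=(cloud(n,d)-p)@Rc.as_matrix()*1000;k=Q[(d>0)&(abs(Q[...,0])<50)&(abs(Q[...,0])>15)&(abs(Q[...,1])<16)&(Q[...,2]<-27)&(Q[...,2]>-36)]
    lo=[];hi=[]
    for x in range(-50,50,5):
        j=k[(k[:,0]>x)&(k[:,0]<x+5),1]
        if len(j)>4:lo.append(j.min());hi.append(j.max())
    print(n,"bar top y",np.median(lo),np.median(hi),len(lo))
E
```

```text
t: 15.8
tool_pos: [0.5191, 0.2379, 0.2235]
orientation: [2.354, 1.932, -0.173]
force: [0.6, 0.5, -3.3]
opening: 0.0231
s6 top slope deg (+ = +y end lower in tool) 55 (np.float64(-0.0042924380969823475), np.float64(-30.589481712285142)) flank deg 134 (np.float64(-0.04680472891325271), np.float64(-54.76315422009838))
t6 top slope deg (+ = +y end lower in tool) 51 (np.float64(2.024889827432186), np.float64(-30.16666363764033)) flank deg 52 (np.float64(-0.11866999030710758), np.float64(-56.82272350136621))
s6 -32 0 n 5 w 106.97008454917423 centre x [ 1.05  1.14 -1.08 -1.7   0.17] mean -0.08263973147885509
s6 0 88 n 18 w 108.92461030106743 centre x [ 0.72  1.31 -0.88  0.51 -0.47 -0.68 -0.13 -0.21  1.45 -0.74  0.31 -0.84
  1.19 -1.17  0.31 -0.68 -0.11  0.63] mean 0.029804407566905253
s6 88 104 n 3 w 127.0529689691005 centre x [-0.11  2.31 -0.5 ] mean 0.5675556873104632
base mid rail-local [ -0.2312  24.4159 122.3682] gauge tilt 8.35395055133471 yaw -11.250511564158593 lean x -0.056511873761948606 phi scene/top 7.981284093340816 8.668921574342393 force [ 0.3357  0.0069 -4.3539]
scene bar top y -6.540851677685124 11.817321232657669 8
top bar top y -10.136316388061925 11.286931492822267 7
```

```bash
python3 -m pendant '[{"translation":[0,0,0.7],"twist":[0,0,0],"grip":-1},{"translation":[0,0,0.7],"twist":[0,0,0],"grip":-1},{"translation":[0,0,0.6],"twist":[0,0,0],"grip":-1},{"translation":[0,0,0.5],"twist":[0,0,0],"grip":-1},{"translation":[0,0,0],"twist":[0,0,0],"grip":-1},{"translation":[0,0,0],"twist":[0,0,0],"grip":-1},{"translation":[0,0,0],"twist":[0,0,0],"grip":-1},{"translation":[0,0,0],"twist":[0,0,0],"grip":-1},{"translation":[0,0,0],"twist":[0,0,0],"grip":-1},{"translation":[0,0,0],"twist":[0,0,0],"grip":-1}]'; python3 -c "
from slip import *
where(-.4,0)"
```

```text
t: 17.3
tool_pos: [0.519, 0.2376, 0.2208]
orientation: [2.354, 1.932, -0.173]
force: [0.3, -1.4, -3.5]
opening: 0.0235
base mid rail-local [ -0.2564  24.0368 119.6698] gauge tilt 8.352782053385617 yaw -11.247674238012687 lean x -0.05831880164280846 phi scene/top 7.84420789551921 8.531606484513992 force [ 0.3375 -1.3505 -3.4604]
```

```bash
python3 -m pendant '[{"translation":[0.3,0,0.4],"twist":[0,0,0],"grip":-1},{"translation":[0,0,0.4],"twist":[0,0,0],"grip":-1},{"translation":[0,0,0.3],"twist":[0,0,0],"grip":-1},{"translation":[0,0,0],"twist":[0,0,0],"grip":-1},{"translation":[0,0,0],"twist":[0,0,0],"grip":-1},{"translation":[0,0,0],"twist":[0,0,0],"grip":-1},{"translation":[0,0,0],"twist":[0,0,0],"grip":-1},{"translation":[0,0,0],"twist":[0,0,0],"grip":-1},{"translation":[0,0,0],"twist":[0,0,0],"grip":-1},{"translation":[0,0,0],"twist":[0,0,0],"grip":-1}]'; python3 -c "
from slip import *
where(-.4,0)"
```

```text
t: 18.3
tool_pos: [0.5192, 0.2379, 0.2205]
orientation: [2.354, 1.932, -0.171]
force: [-0.7, 0.1, -2.2]
opening: 0.0234
base mid rail-local [ -0.0102  24.4721 119.3191] gauge tilt 8.314315936067024 yaw -11.249065367420904 lean x -0.010518403209181989 phi scene/top 8.001603195335518 8.689276437863414 force [-0.6633  0.0636 -2.2127]
```

```bash
python3 -m pendant '[{"translation":[0,0,0.5],"twist":[0,0,0],"grip":-1},{"translation":[0,0,0.5],"twist":[0,0,0],"grip":-1},{"translation":[0,0,0.5],"twist":[0,0,0],"grip":-1},{"translation":[0,0,0.5],"twist":[0,0,0],"grip":-1},{"translation":[0,0,0],"twist":[0,0,0],"grip":-1},{"translation":[0,0,0],"twist":[0,0,0],"grip":-1},{"translation":[0,0,0],"twist":[0,0,0],"grip":-1},{"translation":[0,0,0],"twist":[0,0,0],"grip":-1},{"translation":[0,0,0],"twist":[0,0,0],"grip":-1},{"translation":[0,0,0],"twist":[0,0,0],"grip":-1}]'; python3 - <<'E'
from slip import *
avg("scene","s7",10);avg("top","t7",4);s,p,Rc=cur();slip("s7","scene",p,Rc);slip("t7","top",p,Rc);centre("s7","scene",p,Rc,0,(9,17));where(-.4,0)
a=np.load("s7.npz")["p"]
cv2.imwrite("pics/s7.png",np.clip(cv2.resize(a[130:200,365:435],None,fx=8,fy=8,interpolation=cv2.INTER_CUBIC)[:,:,::-1]*1.8,0,255).astype(np.uint8))
E
```

```text
t: 19.3
tool_pos: [0.5195, 0.2382, 0.2203]
orientation: [2.354, 1.932, -0.168]
force: [-1.8, 0.8, 0.9]
opening: 0.0235
s7 top slope deg (+ = +y end lower in tool) 57 (np.float64(0.3082015888446679), np.float64(-30.61005182326441)) flank deg 137 (np.float64(0.2533964255749704), np.float64(-54.874976622428484))
t7 top slope deg (+ = +y end lower in tool) 50 (np.float64(-1.051432861820153), np.float64(-32.79704087550238)) flank deg 52 (np.float64(0.5250451492035693), np.float64(-56.898369680093865))
s7 -32 0 n 5 w 107.40581692249552 centre x [ 1.88 -0.93  0.01  1.71 -0.7 ] mean 0.3929085965016135
s7 0 88 n 14 w 108.90747671941585 centre x [-0.01 -1.9  -0.97 -0.27 -0.34  0.87 -0.14  0.23 -1.86  0.79 -1.25  0.95
 -0.58 -1.21] mean -0.40792478713501545
s7 88 104 n 2 w 126.96806269599017 centre x [-1.3  -0.79] mean -1.042215634401991
base mid rail-local [  0.2938  25.0246 119.1185] gauge tilt 8.216400276698778 yaw -11.229804286928337 lean x 0.07646065727284317 phi scene/top 8.201436827749452 8.889466599261246 force [-0.6943  0.368   1.5514]
```

View pics/s7.png

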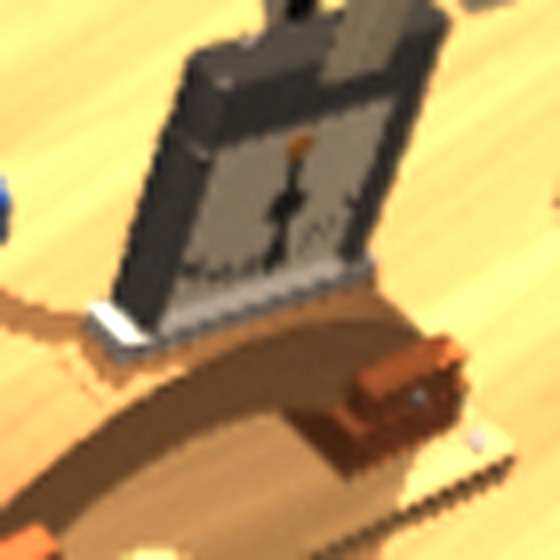

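```bash
python3 - <<'E'
from slip import *
from scipy.ndimage import gaussian_filter1d as gf
s,p7,R7=cur()
poses={"s5":([.5182,.2385,.2213],[2.363,1.939,-.154]),"s6":([.5191,.2379,.2235],[2.354,1.932,-.173]),"s7":(p7,R7.as_rotvec())}
def meas(tag,px,yd,rr,lo,hi):
    p,r=poses[tag];p=np.array(p);M=R.from_rotvec(r).as_matrix()
    g=cv2.cvtColor(np.load(tag+".npz")["p"],cv2.COLOR_RGB2GRAY).astype(np.float32)
    a=np.arange(lo,hi,.25);A,D=np.meshgrid(np.radians(a),rr);X=np.stack([D*np.sin(A)+px,np.full_like(A,yd),16.3+D*np.cos(A)],-1)/1000
    uv=proj("scene",p+X@M.T).astype(np.float32);I=cv2.remap(g,uv[...,0],uv[...,1],cv2.INTER_CUBIC).mean(0)
    k=np.argmin(gf(I,6));w=np.clip(np.percentile(I,70)-I,0,None);j=slice(max(k-16,0),k+17)
    return round(float((w[j]*a[j]).sum()/w[j].sum()),2)
for t in poses:
    Rt=R.from_rotvec(poses[t][1]).as_matrix();print(t,"tool tilt",round(float(np.degrees(np.arcsin(-Rt[2,0]))),2),
     [("px",px,"yd",yd,"tab",meas(t,px,yd,np.arange(58,65,1.),-2,22),"ptr",meas(t,px,yd,np.arange(24,48,2.),-6,22),"knob-side",meas(t,px,yd,-np.arange(12,24,2.),-6,22)) for px,yd in((0,5),(0,8))])
E
```

```text
s5 tool tilt 7.4 [('px', 0, 'yd', 5, 'tab', 9.49, 'ptr', 10.03, 'knob-side', 10.71), ('px', 0, 'yd', 8, 'tab', 6.75, 'ptr', 5.5, 'knob-side', 19.8)]
s6 tool tilt 8.35 [('px', 0, 'yd', 5, 'tab', 9.04, 'ptr', 11.75, 'knob-side', 0.24), ('px', 0, 'yd', 8, 'tab', 5.62, 'ptr', 6.98, 'knob-side', 1.73)]
s7 tool tilt 8.22 [('px', 0, 'yd', 5, 'tab', 8.54, 'ptr', 10.01, 'knob-side', 19.3), ('px', 0, 'yd', 8, 'tab', 4.66, 'ptr', 5.26, 'knob-side', -4.02)]
```

```bash
python3 -m pendant '[{"translation":[-0.2,0,0],"twist":[0,0.002,0],"grip":-1},{"translation":[-0.2,0,0],"twist":[0,0.002,0],"grip":-1},{"translation":[0,0,0],"twist":[0,0,0],"grip":-1},{"translation":[0,0,0],"twist":[0,0,0],"grip":-1},{"translation":[0,0,0],"twist":[0,0,0],"grip":-1},{"translation":[0,0,0],"twist":[0,0,0],"grip":-1},{"translation":[0,0,0],"twist":[0,0,0],"grip":-1},{"translation":[0,0,0],"twist":[0,0,0],"grip":-1},{"translation":[0,0,0],"twist":[0,0,0],"grip":-1},{"translation":[0,0,0],"twist":[0,0,0],"grip":-1}]'; python3 - <<'E'
from slip import *
avg("scene","s8",12);avg("top","t8",6);s,p,Rc=cur();slip("s8","scene",p,Rc);slip("t8","top",p,Rc);centre("s8","scene",p,Rc,0,(9,17));where(-.6,0)
print(s["t"],s["dq"])
E
```

```text
t: 21.0
tool_pos: [0.5193, 0.2378, 0.2204]
orientation: [2.356, 1.934, -0.163]
force: [-1.8, -0.1, 1.5]
opening: 0.0232
s8 top slope deg (+ = +y end lower in tool) 57 (np.float64(0.18799519292007186), np.float64(-30.652994998232344)) flank deg 140 (np.float64(0.4458315637090319), np.float64(-54.79285054896723))
t8 top slope deg (+ = +y end lower in tool) 44 (np.float64(-0.18824931490202462), np.float64(-31.72783221367043)) flank deg 54 (np.float64(0.43069746748103593), np.float64(-56.97639471905551))
s8 -32 0 n 3 w 107.65088048050019 centre x [ 2.26 -0.31 -1.61] mean 0.11350357451937398
s8 0 88 n 13 w 108.84974808442244 centre x [ 0.96 -0.81 -0.34  0.98 -1.51 -0.57  1.11 -0.57 -2.23 -0.13 -1.47  0.75
  0.72] mean -0.23992381991399617
s8 88 104 n 2 w 127.96696985693555 centre x [ 0.51 -0.57] mean -0.033799822135316404
base mid rail-local [  0.3155  24.8143 119.1687] gauge tilt 7.962079677272027 yaw -11.234905756277682 lean x 0.07850184992544236 phi scene/top 8.125342617256093 8.81323559404571 force [-1.8755  0.1493  1.9157]
21.9 [-0.0001  0.0012 -0.001  -0.0009  0.0004 -0.0014]
```

```bash
python3 -c "
from plant import robot
print(robot.close_job())"
```

```text
the job is handed in; nothing more can be done
None
```

The gauge is standing on the rail with the middle of its base on the curve, and I handed the job in at about 22 s while still holding it. I set it down at about 5° and rocked it along the curve towards the index. It had turned slightly in the grip, so I lifted it about 2 mm, raised the grip to 55 N, corrected the tilt and pressed it down again. The can, mug, screwdriver and blue tray were never approached.

**Last checks:**

| Check | Result |
|---|---|
| Index setting, read close up with the dial square to the camera | about 8.3° |
| Final tilt of the gauge | about 8.3° (tool 7.96° plus about 0.35° of turn in the grip) |
| Spot where the base's middle stands, measured from the crown | about 8.1° (scene camera) and 8.8° (top camera), before allowing for the turn in the grip; allowing for it, both drop about 0.2° |
| Offset from the middle of the rail's thickness | under about 1 mm |
| Yaw | in line with the rail |
| Press on the wood | about 5 to 6 N |

**Less certain:**
- **Camera disagreement:** the two cameras disagree by about 2 mm along the rail. I used the mean of the two.
- **Pointer on index:** in the final picture they look in line, but that view reads no better than about 1°. The match rests on the measured index and tilt, not on a direct reading of the dial.

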